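# Press the lid onto a tin of caramel in the toggle-clamp lidding press

## Task

One of the two squat tins has its lid standing proud. Slide that tin along the bench until it sits fully home in the press's V stop, throw the clamp handle over past dead centre so that the pad presses the lid fully down and the clamp locks, then throw the handle all the way back so that the clamp stands open again, leaving the lidded tin in the stop. Do it by feel, without forcing the handle or the tin against their stops, and leave everything else on the bench where it is.

Things in the scene. Friction and masses are not known exactly. Their poses are not given: they have to be found in the camera images.
- tin: the tin to be lidded: squat upright round steel tin, 94 mm diameter, 60 mm high to its rim, 0.3 to 0.6 kg, too wide to grip, loose on the bench; friction lid sticking up out of its mouth. Origin: centre of its underside, z up.
- lid (a joint): how far that tin's lid still stands proud of the rim, in m: 0.007 to 0.009 at the start, 0 when fully home; it takes 16 N to move it down and it stays where it is left.
- lid_top (a point): centre of the flat panel of that lid (pale gold-lacquered disc 88 mm across, like every lid here, with a 2 mm bead at its edge); 63 mm above the tin's underside when home.
- press: the lidding press, bolted to the bench: foot plate (x -104 to 26 mm, 120 mm wide, 8 mm high), steel pedestal 55 mm high carrying a vertical-handle toggle clamp, and in front of it an aluminium V stop for the tin. Origin: on the bench under the pivot of the clamp's arm; x points from the clamp out through the V's open mouth, y sideways, z up. The clamp swings in the x-z plane.
- press_seat (a point): point on the bench at x 80 mm, y 0 in the press's frame: here is the centre of the tin's underside when the tin touches both faces of the V stop; axes as the press. V stop: two upright aluminium faces, each 40 mm long and 30 mm high, at 45 degrees either side of x, open towards the press's +x.
- clamp_handle (a joint): angle of handle against its link (rad): 0 at the open stop, 2.264 at dead centre, 2.324 at the locked stop. The pad meets a proud lid at about 1.5. Pushing the grip's end takes 1 to 4 N before that, then up to about 10 N, falling to nothing at dead centre; then the clamp pulls itself onto the locked stop and stays. Unlocking takes a few N. The open clamp stays open by its weight.
- pad_face (a point): centre of the underside of the clamp's 32 mm rubber pad, on a spring spindle at the end of its arm. Arm pivot: x 0, z 105 mm in the press's frame. Raised, the pad is at x 72, z 164 mm, and the arm has nothing beyond x 78 mm, nor, beyond x 40 mm, below z 148 mm. Clamped, the arm lies level along +x over the tin, upper edge at z 117 mm, spindle nut to z 125 mm at x 80 mm.
- clamp_arm (a joint): angle of the clamp arm (rad): 0 raised, at the open stop (70 degrees above level), about 1.2 when clamped (level).
- grip_end (a point): centre of the end face of the handle's grip, a straight black bar 17 mm thick (its x, the closing way), 24 wide (y), 90 long (z, outward). Place x, z in the press's frame (mm; y 0) by the bar's lean forward of vertical (rad): open -0.81: -136, 180; -0.61: -120, 211; -0.31: -83, 244; -0.14: -58, 256; 0.06: -27, 264; 0.19: -8, 265; dead centre 0.42: 25, 258; locked 0.47: 28, 256.
- closed_tin: bystander: the same kind of tin (94 mm across, 65 mm high) with its lid already home. Origin: centre of its underside.
- milk_can: bystander: closed steel can, 74 mm across, 85 mm high. Origin: centre of its underside.
- open_can: bystander: empty steel can without lid, 74 mm across, 100 mm high. Origin: centre of its underside.
- lids: bystander: low stack of three spare lids, 88 mm across, 17 mm high. Origin: centre of its underside.
- spatula: bystander: spatula with wooden handle, 250 mm long, lying on the bench. Origin: under its middle, x along it.
- pastry: bystander: pile of three flat triangular pastries, legs 100 mm, 42 mm high. Origin: under its middle.

How it is judged (in metres and radians):
On the way, in this order (a step that is already met when the one before it is completed fails the run):
1. the tin stands home in the V stop (centre within 3 mm of its seat) with the clamp still open and the lid still proud (horizontal distance between tin and press_seat below 0.003 m and value of joint clamp_arm below 0.4 rad and value of joint lid above 0.004 m), for 0.2 s.
2. the handle is past dead centre, the lid is home (within 1 mm) and the tin is still in the V stop (within 5 mm) (value of joint clamp_handle above 2.29 rad and value of joint lid below 0.001 m and horizontal distance between tin and press_seat below 0.005 m), for 0.3 s.
At the end, for the whole second after the job is handed in: the clamp is swung back open (arm within 0.25 rad of its open stop), the lid is home on the tin (within 1 mm), and the tin stands upright and at rest in the V stop (centre within 10 mm of its seat) (value of joint clamp_arm below 0.25 rad and value of joint lid below 0.001 m and horizontal distance between tin and press_seat below 0.01 m and angle between tin's own z axis and vertical below 0.1 rad and linear speed of tin below 0.02 m/s); the robot touches nothing.
It fails at once if the handle or the tin is forced: more than 40 N between the fingers and the press with its clamp, or the fingers and the tin (contact force between the fingers and press above 40 N or contact force between the fingers and tin above 40 N).
It fails at once if a bystander (closed tin, milk can, open can, spare lids, spatula, pastries) is shifted by more than 30 mm (distance of any of closed_tin, milk_can, open_can, lids, spatula, pastry from where it was at the start of the episode above 0.03 m).
It also fails if it takes over 72 s, if anything falls off the work surface, if the arm or the gripper's body presses on something with over 40 N, if the wrist force passes 120 N, or if a joint passes its speed limit or range.

## Robot

A 6-joint arm with a two-finger parallel gripper is mounted at the origin on the work surface. World frame = base frame: x ahead of the robot, y to its left, z up, the work surface at z = 0. Lengths are in mm, angles in rad, forces in N, time in s.
With the tool pointing down it reaches from about 350 to 875 mm from the base axis. Payload 4.2 kg.
Tool frame: the origin (TCP) lies at the very end of the fingers, on their centre line; the grasp point (between the pads) lies 19 mm behind it; z points along the fingers, y is the line along which they close (so a half turn about z gives the same grasp; the last joint's range is limited). The gripper opens to 85 mm and grips with 20 to 120 N. Pads are 22 mm wide; open, the fingers measure 114 mm over their backs; the gripper's body (76 mm by 85 mm) begins 54 mm behind the grasp point. The pads swing forward as they close: fully open they stand 13 mm farther back than shut.
Start: joints at [1.436, 0.385, 0.008, 0, -1.194, -0.259], TCP at [239.779, 577.153, 231.312] pointing down, gripper open.
Joint ranges: [-3.14, 3.14], [-1.21, 2.06], [-1.07, 1.41], [-3.16, 2.05], [-2.99, -0.16], [-3.1, 3.1]. Speed limits (rad/s): [2.79, 2.79, 3.14, 3.14, 3.14, 3.14].

## Interface

Orientations are given as a unit quaternion [x, y, z, w].
In Python, from bench import read_state, get_image, get_calibration, job_done gives the robot as it stands.
- The arm moves only by the shell command python3 -m creep 'ROWS'. ROWS is a JSON object of lists of equal length, an entry for each row: "translation": the shift along the world's x, y, z in cm, a list of three; "delta_rot": the turn, a rotation vector about the world's x, y, z in degrees, a list of three; "hand": the finger opening in cm, from 0 to 8.54. A call has 1 to 8 rows; each row is the pose to reach, as a shift and turn from the pose commanded when the call began; what a row does not reach only later rows make up. A row lasts 1/8 s, in which the tool goes at most 62.5 mm and 10.7 degrees, less where a joint would pass 70% of its speed; a pose out of reach is approached as far as the arm can. A call with a gripper value outside its range is refused whole. The fingers move at their own pace and stop on an object; the grip force is fixed at half the most. Time passes only in rows, so rows that repeat a pose let the fingers close. It gives the time, the measured TCP pose, the force, the opening and the grip force at its end, in the units of the state.
- read_state(): the state, without advancing time (a new reading comes with each control period).
- get_image(name): name is "scene" or "top"; returns (picture, depth): 420x560x3 uint8, red, green, blue; 420x560 float32, mm along the optical axis (not along the pixel's ray), 0 where there is no reading.
- get_calibration(name): a dict with "intrinsics" (3x3 intrinsics, pixels), "xyz" and "attitude" of the camera in the world. Camera axes: x right, y down, z forward; pixel columns grow to the right and rows downward; lengths in mm; the calibration is good to about 2 mm. A picture is of the moment at which its call begins. get_calibration takes no time and is no camera call.
- job_done(): hands the job in; it is judged then, once.
The state is a dict: "clock": time; "joints": joint angles; "joint_vel": joint speeds; "joint_efforts": joint torques, N m; "position": TCP position; "ee_rot": TCP orientation; "contact_force": force on the tool from outside, world axes, zero at the start; "wrist_torque": the same for the moment, N m; "gripper_width": finger opening in mm; "grasp_force": force on a finger pad.
Only numpy, scipy, OpenCV 4.12 (cv2) and the standard library are available. Lean on these libraries where they do the work, as an engineer would, in place of code of your own. Each camera call takes 0.05 s, during which the arm holds its last target. There are 200 camera calls.

## Working session

There is one attempt and no reset: what is moved stays moved. The work goes in short steps, Python scripts to look and compute and a shell command to move; the robot and the scene stay as the last step left them, time stands still between calls to the robot, and variables do not carry over. Pictures are saved under pics/ and viewed, at most 10 in all, crops included, and the job is handed in when it is done.

```bash
mkdir -p pics; cat > h.py <<'E'
import numpy as np, cv2
from bench import *
from scipy.spatial.transform import Rotation as R
def cloud(n):
    im,d=get_image(n); c=get_calibration(n); K=np.array(c["intrinsics"])
    a=np.array(c["attitude"]); Rm=R.from_quat(a).as_matrix() if a.size==4 else a.reshape(3,3)
    v,u=np.mgrid[:420,:560]
    p=np.stack([(u-K[0,2])/K[0,0]*d,(v-K[1,2])/K[1,1]*d,d],-1)@Rm.T+np.array(c["xyz"])
    p[d==0]=np.nan
    return im,p
def save(n,im,s=1): cv2.imwrite("pics/"+n,cv2.resize(im[:,:,::-1],None,fx=s,fy=s))
E
python3 - <<'E'
from h import *
print(read_state())
for n in("top","scene"):
    print(get_calibration(n)); im,p=cloud(n); save(n+"0.png",im,1.4); np.savez(n+"0.npz",im=im,p=p)
E
```

```text
{'clock': 0.0, 'joints': array([ 1.43561241e+00,  3.85522612e-01,  6.63387538e-03, -5.18201538e-04,
       -1.19397308e+00, -2.58648367e-01]), 'joint_vel': array([ 0.00068374, -0.00041887, -0.00044766,  0.00054911,  0.00048151,
        0.0016499 ]), 'joint_efforts': array([-7.94895714e-04, -3.92292452e+01,  1.88401330e+01,  4.18647632e+00,
       -4.64190845e-03, -2.61916909e-06]), 'position': array([239.55749529, 576.64096487, 230.24235945]), 'ee_rot': array([ 9.80655327e-01, -1.95739635e-01, -1.76651303e-04,  1.04563530e-03]), 'contact_force': array([-0.34091785, -0.2059031 ,  0.79728688]), 'wrist_torque': array([-0.02513893,  0.00857222,  0.00036568]), 'grasp_force': 0.0, 'gripper_width': 85.8514893487426}
{'intrinsics': array([[475.74009998,   0.        , 276.96059432],
       [  0.        , 475.74009998, 211.8039705 ],
       [  0.        ,   0.        ,   1.        ]]), 'xyz': array([ 521.38459058,  -80.39336628, 1305.61068109]), 'attitude': array([-0.70384531,  0.70911065, -0.03612342,  0.02142346])}
{'intrinsics': array([[491.60201284,   0.        , 276.24841301],
       [  0.        , 491.60201284, 214.70734885],
       [  0.        ,   0.        ,   1.        ]]), 'xyz': array([1293.82145814,   35.13556486,  863.68044166]), 'attitude': array([ 0.59274449,  0.71306534, -0.29046266, -0.23626941])}
```

View pics/top0.png

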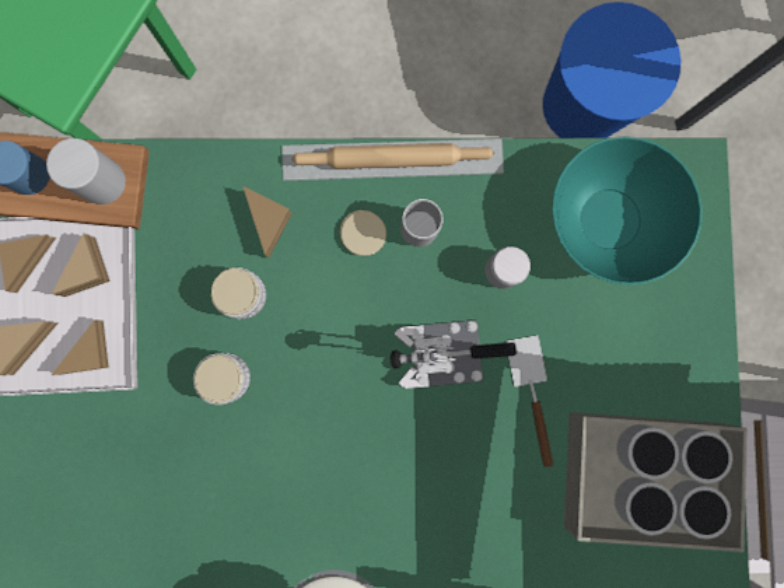

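View pics/scene0.png

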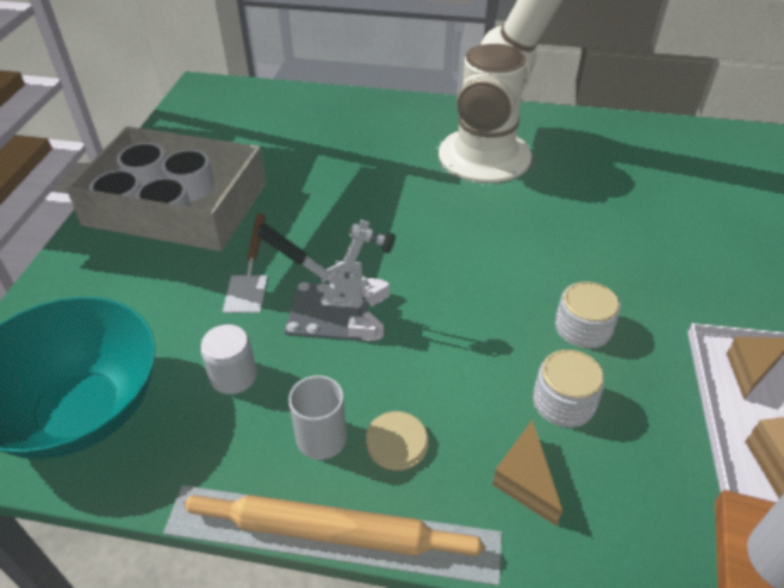

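Top view (1.4x): the tins are at about (237,293) and (221,379). The press is at (440,355), with its V opening to the left (+y) and its handle to the right, over the spatula at (527,360). Next I measure lid heights, tin centres and the press pose.

```bash
cat > m.py <<'E'
from h import *
T=np.load("top0.npz");S=np.load("scene0.npz")
def near(c,r,zlo,zhi,*Ps):
    q=np.concatenate([P.reshape(-1,3) for P in Ps]); q=q[~np.isnan(q[:,0])]
    return q[(np.hypot(*(q[:,:2]-c).T)<r)&(q[:,2]>zlo)&(q[:,2]<zhi)]
for uv in((237,293),(221,379)):
    c=T["p"][int(uv[1]/1.4),int(uv[0]/1.4)]
    for n,D in(("top",T),("scene",S)):
        q=near(c[:2],75,50,90,D["p"]); 
        q2=q[q[:,2]>np.percentile(q[:,2],70)-6]
        (cx,cy),r=cv2.minEnclosingCircle(q2[:,:2].astype(np.float32))
        print(n,c.round(),"topz med",np.median(near(c[:2],30,40,90,D["p"])[:,2]).round(1),"circ",round(cx,1),round(cy,1),round(r,1),len(q2))
for n,D in(("top",T),("scene",S)):
    print(n,"bench z",np.nanmedian(D["p"][(np.abs(D["p"][...,2])<15)][:,2]))
# press
c=T["p"][int(355/1.4),int(450/1.4)][:2]; print("press about",c)
for n,D in(("top",T),("scene",S)):
    q=near(c,90,4,13,D["p"]); b=cv2.minAreaRect(q[:,:2].astype(np.float32)); print(n,"foot",b,len(q))
    q=near(c,130,22,36,D["p"]); print("vtop",len(q)); 
im=T["im"][210:300,265:400]; cv2.imwrite("pics/c1.png",cv2.resize(im[:,:,::-1],None,fx=5.9,fy=5.9,interpolation=2))
E
python3 m.py
```

```text
top [631. 173.  73.] topz med 71.0 circ 635.1 179.1 44.2 872
scene [631. 173.  73.] topz med 70.3 circ 636.5 178.5 45.0 1171
top [474. 204.  65.] topz med 63.4 circ 474.4 208.9 47.0 985
scene [474. 204.  65.] topz med 62.5 circ 477.5 209.6 47.8 979
top bench z 0.7472245965459479
scene bench z -0.22478546181298498
press about [ 514.3286599  -217.03770782]
top foot ((513.4011840820312, -217.3606719970703), (175.45074462890625, 162.0096893310547), 6.375554084777832) 1132
vtop 345
scene foot ((527.9862060546875, -216.25775146484375), (156.98129272460938, 125.34818267822266), 82.65234375) 1182
vtop 500
```

View pics/c1.png

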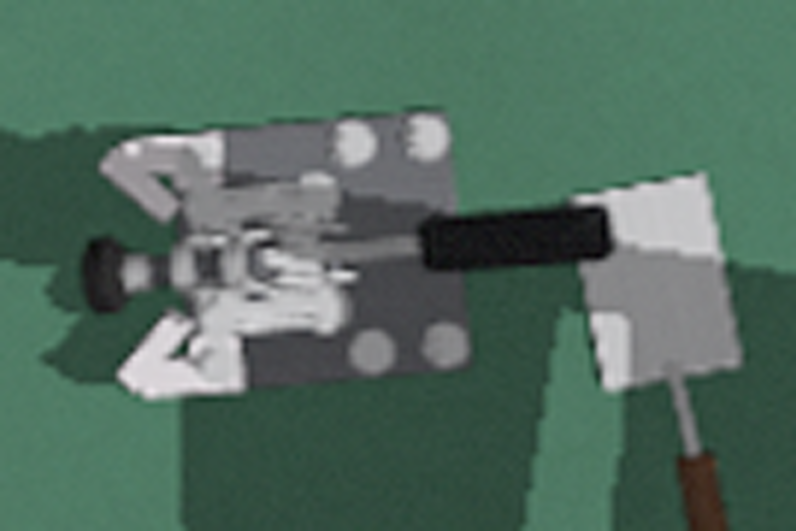

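Crop: foot-plate rear corners are at (447,112) and (470,365), the V tips at about (103,160) and (122,378), the grip end at (608,230), and the pad at (100,273). The proud tin is at (635.5,179), lid z ≈ 71. Next, fit the press pose.

```bash
cat > fit.py <<'E'
from h import *
from scipy.optimize import least_squares
T=np.load("top0.npz");S=np.load("scene0.npz")
cal=get_calibration("top");K=np.array(cal["intrinsics"]);Rm=R.from_quat(cal["attitude"]).as_matrix();o=np.array(cal["xyz"])
def ray(px,py,z):
    u=265+(px+.5)/5.9-.5;v=210+(py+.5)/5.9-.5
    d=Rm@np.array([(u-K[0,2])/K[0,0],(v-K[1,2])/K[1,1],1]);return (o+d*(z-o[2])/d[2])
a=ray(447,112,8);b=ray(470,365,8);print("rear",a,b,np.hypot(*(a-b)[:2]))
ax=(b-a)[:2]/np.hypot(*(a-b)[:2])   # along y of press (one sense)
x=np.array([-ax[1],ax[0]]); x=x if x[1]>0 else -x
print("yaw rear",np.arctan2(x[1],x[0]),"origin",(a+b)[:2]/2+104*x)
for P in((103,160),(122,378),(175,218),(185,318)): print("V",ray(*P,30))
for D,n in((T,"top"),(S,"scene")):
    p=D["p"];im=D["im"].astype(int)
    blk=(im.max(-1)<60)&(p[...,2]>100)&(np.hypot(p[...,0]-515,p[...,1]+217)<250)
    q=p[blk]; g=q[q[:,1]<-235]; pd=q[q[:,1]>-190]
    dd=np.linalg.svd(g-g.mean(0))[2][0]; dd*=np.sign(dd[1])
    print(n,"grip",len(g),g.mean(0),"yaw",np.arctan2(dd[1],dd[0]),"min y",g[g[:,1].argmin()],"pad",len(pd),pd.mean(0))
E
python3 fit.py
cat > fit2.py <<'E'
from h import *
T=np.load("top0.npz");S=np.load("scene0.npz")
for D,n in((T,"top"),(S,"scene")):
    q=D["p"].reshape(-1,3);q=q[(np.abs(q[:,0]-515)<110)&(q[:,1]<-100)&(q[:,1]>-200)&(q[:,2]>26)&(q[:,2]<34)]
    print(n,len(q));
    for s,l in((1,"hi x"),(-1,"lo x")):
        w=q[s*(q[:,0]-513)>15]; print(l,len(w),w.min(0),w.max(0),w.mean(0))
E
python3 fit2.py
```

```text
rear [ 579.98872311 -280.96569061    8.        ] [ 463.35060893 -289.3552551     8.        ] 116.93944788556351
yaw rear 1.642600822635989 origin [ 514.20841387 -181.42846373]
V [ 558.33510748 -120.43657331   30.        ]
V [ 459.95228119 -128.11696104   30.        ]
V [ 531.79487282 -152.87546757   30.        ]
V [ 486.63654792 -156.89633932   30.        ]
top grip 296 [ 521.36790653 -283.21717665  158.33109885] yaw 1.646911409554845 min y [ 518.59391653 -320.11085404  174.88840956] pad 91 [ 509.05062098 -119.38923172  176.73752339]
scene grip 353 [ 529.42683906 -284.43472435  156.00233705] yaw 1.617540258324558 min y [ 525.69040696 -318.6520748   176.23733468] pad 19 [ 522.53829065 -113.50396578  171.03092158]
top 297
hi x 149 [ 533.26165058 -171.70435348   26.00705274] [ 570.61904245 -120.24413162   33.97119945] [ 554.91985404 -145.92988766   30.18313295]
lo x 148 [ 453.50119955 -180.80716073   26.57255573] [ 490.67842654 -124.83037554   33.86144373] [ 467.65176958 -151.99589185   30.44452908]
scene 374
hi x 240 [ 534.37601893 -198.78418024   26.11920813] [ 573.59348258 -117.33336499   33.90781822] [ 555.42085213 -151.93992459   29.6101156 ]
lo x 133 [ 453.303944   -164.60110243   26.05059266] [ 493.09887888 -125.71190885   33.59322369] [ 470.64957896 -147.04936865   29.09327652]
```

```bash
python3 -m creep '{"translation":[[4,-3.1,0],[8,-6.2,0],[12,-9.3,-1],[16,-12.4,-2],[20,-15.5,-3],[24,-18.6,-4],[28,-21.7,-5],[32,-24.8,-6]],"delta_rot":[[0,0,-9.5],[0,0,-19],[0,0,-28.5],[0,0,-38],[0,0,-47.5],[0,0,-57],[0,0,-66.5],[0,0,-76]],"hand":[5,5,5,5,5,5,5,5]}'
```

```text
clock: 1.1
position: [560.7, 327.9, 170.5]
ee_rot: [-0.65, 0.76, 0.0, -0.0]
contact_force: [1.0, 1.8, 0.1]
gripper_width: 50.2
grasp_force: 0.0
```

```bash
python3 -m creep '{"translation":[[4,-3.1,-2],[8,-6.2,-4],[11.2,-9.4,-6],[11.2,-9.4,-10],[11.2,-9.4,-14],[11.2,-9.4,-15],[11.2,-9.4,-15]],"delta_rot":[[0,0,-9],[0,0,-18],[0,0,-25],[0,0,-25],[0,0,-25],[0,0,-25],[0,0,-25]],"hand":[5,5,5,5,5,5,5]}'
python3 - <<'E'
from h import *
im,p=cloud("top"); save("t1.png",im[150:300,100:330],3.4); print(read_state()["position"])
# path: tool poses relative to now
s=np.array([635.5,179.]);seat=np.array([507.5,-103.]);u=np.array([-.076,.997]);c=seat+80*u
p0=read_state()["position"][:2]
for t in np.linspace(0,1,17):
    q=(1-t)**2*s+2*t*(1-t)*c+t*t*seat; d=(1-t)*(c-s)+t*(seat-c); d/=np.hypot(*d)
    w=q-51*d; print(round(t,3),q.round(1),((w-p0)/10).round(2),"turn",round(np.degrees(np.arctan2(d[1],d[0]))+123.6,1))
E
```

```text
clock: 1.98
position: [671.8, 235.2, 21.1]
ee_rot: [-0.473, 0.881, -0.0, -0.0]
contact_force: [0.7, 1.0, 1.2]
gripper_width: 49.9
grasp_force: 0.0
[672.59858511 235.73080184  22.54862873]
0.0 [635.5 179. ] [-0.89 -1.42] turn 0.1
0.062 [619.3 154.2] [-2.57 -3.87] turn 0.8
0.125 [604.2 130.4] [-4.14 -6.21] turn 1.7
0.188 [590.1 107.5] [-5.62 -8.46] turn 2.6
0.25 [577.2  85.5] [ -6.99 -10.6 ] turn 3.6
0.312 [565.4  64.6] [ -8.26 -12.65] turn 4.8
0.375 [554.6  44.5] [ -9.44 -14.6 ] turn 6.1
0.438 [545.   25.5] [-10.52 -16.44] turn 7.5
0.5 [536.5   7.4] [-11.51 -18.19] turn 9.2
0.562 [529.   -9.8] [-12.41 -19.84] turn 11.1
0.625 [522.6 -26. ] [-13.23 -21.39] turn 13.3
0.688 [517.4 -41.2] [-13.97 -22.83] turn 15.9
0.75 [513.2 -55.5] [-14.64 -24.19] turn 18.9
0.812 [510.1 -68.8] [-15.26 -25.45] turn 22.5
0.875 [508.2 -81.1] [-15.83 -26.62] turn 26.7
0.938 [507.3 -92.6] [-16.37 -27.73] turn 31.8
1.0 [ 507.5 -103. ] [-16.9  -28.79] turn 38.0
```

View pics/t1.png

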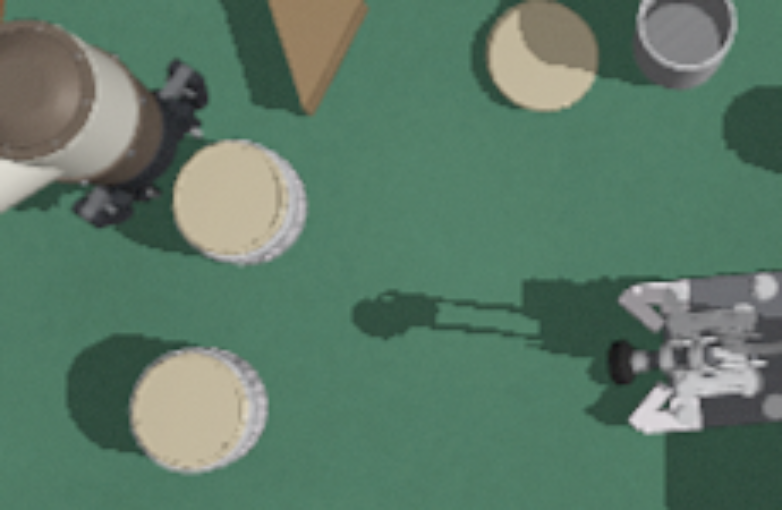

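Fingers at (140,150) straddle the back of the proud tin at (235,200), aimed properly. Now I push gently.

```bash
python3 -m creep '{"translation":[[-0.4,-0.6,0],[-0.7,-1.1,0],[-0.9,-1.4,0],[-1.1,-1.7,0],[-1.4,-2.1,0],[-1.8,-2.7,0],[-2.2,-3.3,0],[-2.57,-3.87,0]],"delta_rot":[[0,0,0],[0,0,0],[0,0,0],[0,0,0],[0,0,0.3],[0,0,0.5],[0,0,0.6],[0,0,0.8]],"hand":[5,5,5,5,5,5,5,5]}'
```

```text
clock: 3.02
position: [647.0, 197.1, 22.2]
ee_rot: [-0.479, 0.878, -0.0, 0.002]
contact_force: [1.8, 4.5, 1.0]
gripper_width: 50.2
grasp_force: 2.4
```

```bash
python3 -m creep '{"translation":[[-0.5,-0.75,0],[-1.05,-1.55,0],[-1.57,-2.34,0],[-2.3,-3.45,0],[-3.05,-4.6,0],[-3.75,-5.65,0],[-4.4,-6.75,0],[-5.05,-7.75,0]],"delta_rot":[[0,0,0.2],[0,0,0.5],[0,0,0.9],[0,0,1.3],[0,0,1.8],[0,0,2.3],[0,0,2.8],[0,0,3.4]],"hand":[5,5,5,5,5,5,5,5]}'
```

```text
clock: 4.03
position: [596.4, 119.3, 22.2]
ee_rot: [-0.505, 0.863, -0.0, 0.002]
contact_force: [3.0, 4.2, 2.4]
gripper_width: 49.9
grasp_force: 2.5
```

```bash
python3 -m creep '{"translation":[[-0.64,-1.03,0],[-1.27,-2.05,0],[-1.85,-3,0],[-2.4,-3.95,0],[-2.9,-4.82,0],[-3.55,-6,0],[-4.2,-7.15,0],[-4.79,-8.22,0]],"delta_rot":[[0,0,0.6],[0,0,1.2],[0,0,1.9],[0,0,2.6],[0,0,3.3],[0,0,4.5],[0,0,5.7],[0,0,6.9]],"hand":[5,5,5,5,5,5,5,5]}'
python3 - <<'E'
from h import *
from m import near
E
cat > tin.py <<'E'
from h import *
im,p=cloud("top"); hsv=cv2.cvtColor(im,cv2.COLOR_RGB2HSV)
q=p.reshape(-1,3);st=read_state();tc=st["position"]
q=q[(np.hypot(q[:,0]-tc[0],q[:,1]-tc[1]+45)<65)&(q[:,2]>66)&(q[:,2]<78)]
np.save("q.npy",q);(cx,cy),r=cv2.minEnclosingCircle(q[:,:2].astype(np.float32));print("tin",cx,cy,r,len(q),np.median(q[:,2]),"tcp",tc,st["contact_force"])
E
python3 tin.py
```

```text
clock: 5.03
position: [548.5, 37.1, 22.2]
ee_rot: [-0.556, 0.831, -0.0, 0.002]
contact_force: [2.5, 5.9, 3.1]
gripper_width: 50.1
grasp_force: 2.7
top [631. 173.  73.] topz med 71.0 circ 635.1 179.1 44.2 872
scene [631. 173.  73.] topz med 70.3 circ 636.5 178.5 45.0 1171
top [474. 204.  65.] topz med 63.4 circ 474.4 208.9 47.0 985
scene [474. 204.  65.] topz med 62.5 circ 477.5 209.6 47.8 979
top bench z 0.7472245965459479
scene bench z -0.22478546181298498
press about [ 514.3286599  -217.03770782]
top foot ((513.4011840820312, -217.3606719970703), (175.45074462890625, 162.0096893310547), 6.375554084777832) 1132
vtop 345
scene foot ((527.9862060546875, -216.25775146484375), (156.98129272460938, 125.34818267822266), 82.65234375) 1182
vtop 500
tin 537.0579223632812 -5.13588285446167 52.639442443847656 730 71.45898917983959 tcp [547.11361989  35.69997942  21.95165399] [2.75132139 1.54863104 3.25878465]
```

```bash
python3 -m creep '{"translation":[[-0.4,-0.78,0],[-0.82,-1.55,0],[-1.2,-2.3,0],[-1.56,-2.99,0],[-1.9,-3.7,0],[-2.23,-4.35,0],[-2.55,-5,0],[-2.85,-5.6,0]],"delta_rot":[[0,0,1.1],[0,0,2.2],[0,0,3.5],[0,0,4.8],[0,0,6.3],[0,0,7.8],[0,0,9.6],[0,0,11.4]],"hand":[5,5,5,5,5,5,5,5]}'
cat > tin.py <<'E'
from h import *
im,p=cloud("top"); st=read_state();tc=st["position"]
hsv=cv2.cvtColor(im,cv2.COLOR_RGB2HSV).astype(int)
gold=(hsv[...,1]>40)&(hsv[...,1]<120)&(hsv[...,0]>12)&(hsv[...,0]<32)&(hsv[...,2]>100)
m=gold&(p[...,2]>50)&(p[...,2]<85)&(np.hypot(p[...,0]-tc[0],p[...,1]-tc[1]+45)<75)
n,l,s,c=cv2.connectedComponentsWithStats(m.astype(np.uint8)); k=1+s[1:,4].argmax(); q=p[l==k]
h=cv2.convexHull(q[:,:2].astype(np.float32))[:,0]
from scipy.optimize import least_squares
f=least_squares(lambda v:np.hypot(h[:,0]-v[0],h[:,1]-v[1])-44,q[:,:2].mean(0),loss="soft_l1")
print("lid",f.x,np.abs(f.fun).mean(),len(q),"z",np.median(q[:,2]),"tcp",tc,"F",st["contact_force"])
save("tin_%d.png"%(st["clock"]*100),im[180:320,200:400],4)
E
python3 tin.py; ls pics
```

```text
clock: 6.08
position: [519.5, -18.7, 21.8]
ee_rot: [-0.636, 0.772, -0.0, 0.001]
contact_force: [1.9, 5.9, 4.2]
gripper_width: 50.0
grasp_force: 3.0
lid [509.82425403 -65.31481682] 1.3536050247701006 595 z 71.2911903480101 tcp [519.06879345 -19.42739597  21.77132255] F [1.6814096  3.60186851 3.16429726]
c1.png
scene0.png
t1.png
tin_612.png
top0.png
```

```bash
python3 -m creep '{"translation":[[-0.3,-0.3,0],[-0.6,-0.6,0],[-0.85,-0.85,0],[-1.1,-1.1,0],[-1.3,-1.4,0],[-1.45,-1.7,0],[-1.5,-2,0],[-1.5,-2.2,0]],"delta_rot":[[0,0,2],[0,0,4],[0,0,6.5],[0,0,9],[0,0,11.5],[0,0,13.5],[0,0,15.5],[0,0,15.5]],"hand":[5,5,5,5,5,5,5,5]}'
python3 tin.py
```

```text
clock: 7.12
position: [502.8, -40.9, 21.4]
ee_rot: [0.734, -0.679, -0.001, 0.001]
contact_force: [-0.6, 6.3, 3.7]
gripper_width: 50.0
grasp_force: 3.8
lid [506.04795189 -88.67143368] 1.7887229669770752 453 z 71.25496246023431 tcp [502.89069824 -41.08641379  21.34765603] F [-0.54951735  4.891325    4.5302833 ]
```

```bash
python3 -m creep '{"translation":[[0,-0.15,0],[0.02,-0.3,0],[0.03,-0.45,0],[0.05,-0.6,0],[0.06,-0.7,0],[0.06,-0.8,0],[0.07,-0.9,0],[0.08,-1,0]],"delta_rot":[[0,0,0],[0,0,0],[0,0,0],[0,0,0],[0,0,0],[0,0,0],[0,0,0],[0,0,0]],"hand":[5,5,5,5,5,5,5,5]}'
python3 tin.py
```

```text
clock: 8.18
position: [503.8, -50.8, 21.3]
ee_rot: [0.734, -0.679, -0.001, 0.001]
contact_force: [-0.2, 6.9, 4.2]
gripper_width: 50.5
grasp_force: 3.8
lid [507.06747512 -98.47874019] 0.9149125698400852 406 z 71.48061234758632 tcp [503.85433139 -50.85501915  21.3324955 ] F [0.26823608 6.09939876 3.65744085]
```

```bash
python3 -m creep '{"translation":[[0,-0.08,0],[0.01,-0.16,0],[0.02,-0.24,0],[0.02,-0.3,0]],"delta_rot":[[0,0,0],[0,0,0],[0,0,0],[0,0,0]],"hand":[5,5,5,5]}'
```

```text
clock: 8.72
position: [504.1, -52.9, 21.4]
ee_rot: [0.734, -0.68, -0.001, 0.0]
contact_force: [-2.1, 13.7, 5.7]
gripper_width: 50.2
grasp_force: 6.8
```

```bash
python3 -m creep '{"translation":[[0,-0.07,0],[0.01,-0.14,0],[0.02,-0.2,0],[0.02,-0.2,0]],"delta_rot":[[0,0,0],[0,0,0],[0,0,0],[0,0,0]],"hand":[5,5,5,5]}'
```

```text
clock: 9.22
position: [504.2, -53.1, 21.4]
ee_rot: [0.734, -0.68, -0.002, -0.0]
contact_force: [-3.4, 21.5, 7.3]
gripper_width: 49.9
grasp_force: 10.2
```

Tin stopped at 21 N, home in the V. I back off, raise, and close the fingers.

```bash
python3 -m creep '{"translation":[[0,0.4,0],[-0.1,1.5,0],[-0.3,4,0],[-0.3,5,3],[-0.3,5,9],[-0.3,3,15],[-0.3,-1,21],[0,-6,27]],"delta_rot":[[0,0,0],[0,0,0],[0,0,0],[0,0,0],[0,0,0],[0,0,0],[0,0,0],[0,0,0]],"hand":[5,5,5,5,5,4,2,0]}'
cat > path.py <<'E'
import numpy as np,sys
from bench import read_state
O=np.array([513.4,-180.8]);u=np.array([-.076,.997])
lb=[-.81,-.61,-.31,-.14,.06,.19,.42,.47];X=[-136,-120,-83,-58,-27,-8,25,28];Z=[180,211,244,256,264,265,258,256]
def pose(L,gap=0,depth=30,side=-1):
    # side -1 behind (closing), +1 in front (opening)
    E=np.array([np.interp(L,lb,X),np.interp(L,lb,Z)])
    if side<0: Lt=np.interp(L,[-.81,.47],[-.55,.25])
    else: Lt=np.interp(L,[-.81,.47],[-.45,.25])
    ax=lambda a:np.array([np.sin(a),np.cos(a)]); nn=lambda a:np.array([np.cos(a),-np.sin(a)])
    C=E+side*8.5*nn(L)
    edge=(Lt>L) if side<0 else (Lt<L)
    tip=C-depth*(ax(Lt) if edge else ax(L))
    c=tip+side*(11+gap)*nn(Lt)
    return np.r_[O+c[0]*u,c[1]],Lt
if __name__=="__main__":
    side=int(sys.argv[1]);st=read_state();p0=st["position"];print(p0,st["ee_rot"])
    L0=float(sys.argv[2])  # current tool lean
    for L,g in eval(sys.argv[3]):
        p,Lt=pose(L,g,side=side);a=-np.degrees(Lt-L0)
        print(L,g,"d",((p-p0)/10).round(2),"rot",(a*np.array([.997,.076])).round(1),"tcp",p.round())
E
python3 tin.py; python3 path.py -1 0 "[(-.81,40),(-.81,10),(-.81,0)]"
```

```text
clock: 10.22
position: [503.1, -100.8, 272.6]
ee_rot: [0.734, -0.679, -0.001, 0.001]
contact_force: [0.9, 0.7, -0.6]
gripper_width: 4.1
grasp_force: 0.0
[ 506.53038655 -104.80081378  279.87735891] [ 0.73337159 -0.67980395  0.00530539 -0.00213318]
-0.81 40 d [  1.98 -24.51 -15.83] rot [31.4  2.4] tcp [ 526. -350.  122.]
-0.81 10 d [  1.78 -21.97 -14.26] rot [31.4  2.4] tcp [ 524. -324.  137.]
-0.81 0 d [  1.72 -21.12 -13.74] rot [31.4  2.4] tcp [ 524. -316.  143.]Traceback (most recent call last):
  File "tin.py", line 6, in <module>
    n,l,s,c=cv2.connectedComponentsWithStats(m.astype(np.uint8)); k=1+s[1:,4].argmax(); q=p[l==k]
                                                                      ~~~~~~~~~~~~~~^^
ValueError: attempt to get argmax of an empty sequence
```

```bash
python3 -m creep '{"translation":[[0.4,-5,0.5],[0.9,-10,0.5],[1.3,-15,0],[1.7,-20,0],[2.1,-26,-2],[2.1,-26,-7],[2.1,-26,-13],[2.1,-26,-16.5]],"delta_rot":[[0,0,0],[4,0.3,0],[11,0.8,0],[18,1.4,0],[25,1.9,0],[31.4,2.4,0],[31.4,2.4,0],[31.4,2.4,0]],"hand":[0,0,0,0,0,0,0,0]}'
python3 -m creep '{"translation":[[0,0,0],[0,0,0]],"delta_rot":[[0,0,0],[0,0,0]],"hand":[0,0]}'
python3 path.py -1 -0.55 "[(-.81,20),(-.81,10),(-.81,0),(-.75,0),(-.61,0),(-.5,0)]"
python3 - <<'E'
from h import *
im,p=cloud("scene"); save("s2.png",im[100:290,130:350],3)
im,p=cloud("top"); save("t2.png",im[190:310,240:420],4)
E
```

```text
clock: 11.28
position: [522.8, -359.0, 100.7]
ee_rot: [0.704, -0.655, -0.204, -0.184]
contact_force: [0.5, 0.8, 0.8]
gripper_width: 0.0
grasp_force: 0.0
clock: 11.52
position: [525.9, -360.3, 107.5]
ee_rot: [0.707, -0.654, -0.198, -0.184]
contact_force: [-0.7, 0.3, 1.2]
gripper_width: -0.1
grasp_force: 0.0
[ 525.86091397 -360.31892301  107.53286552] [ 0.70673025 -0.65366852 -0.19827835 -0.18421597]
-0.81 20 d [-0.09  2.74  2.45] rot [-0. -0.] tcp [ 525. -333.  132.]
-0.81 10 d [-0.15  3.59  2.98] rot [-0. -0.] tcp [ 524. -324.  137.]
-0.81 0 d [-0.22  4.44  3.5 ] rot [-0. -0.] tcp [ 524. -316.  143.]
-0.75 0 d [-0.24  4.76  4.44] rot [-2.1 -0.2] tcp [ 523. -313.  152.]
-0.61 0 d [-0.3   5.53  6.67] rot [-7.1 -0.5] tcp [ 523. -305.  174.]
-0.5 0 d [-0.38  6.61  7.95] rot [-11.1  -0.8] tcp [ 522. -294.  187.]
```

View pics/s2.png

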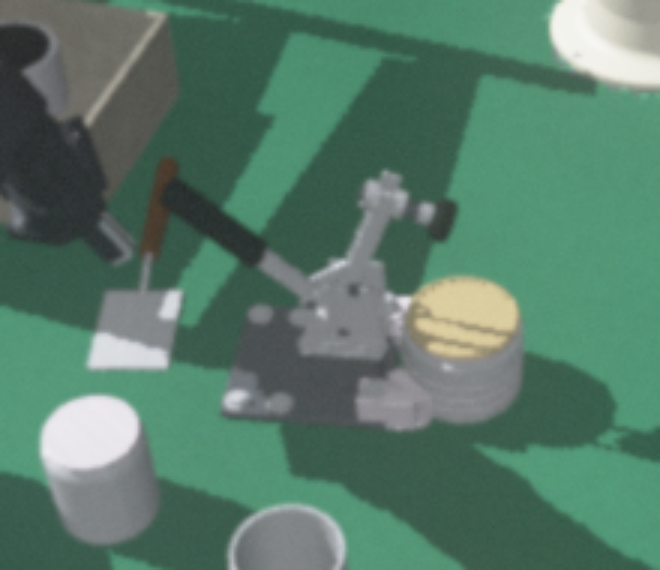

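View pics/t2.png

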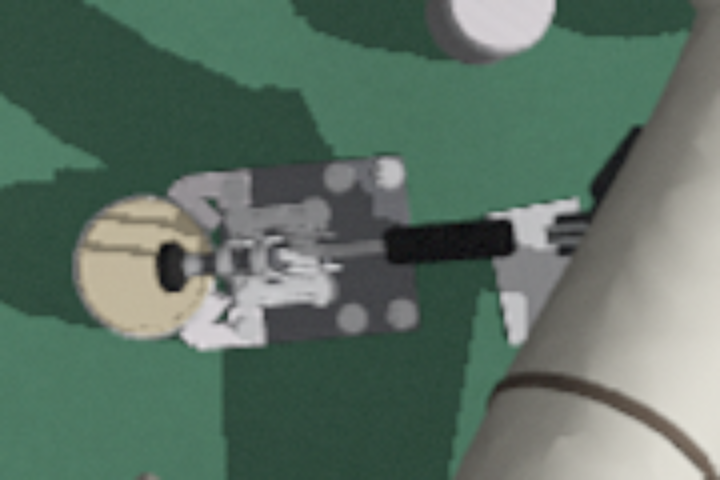

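The tin sits in the V with its lid proud. The fingers at (565,235) line up with the bar end (510,237). Now contact the handle.

```bash
python3 -m creep '{"translation":[[-0.05,1.4,1.3],[-0.1,2.7,2.4],[-0.13,3.3,2.8],[-0.15,3.6,3.0],[-0.18,3.9,3.2],[-0.2,4.2,3.35],[-0.22,4.44,3.5],[-0.23,4.6,4]],"delta_rot":[[0,0,0],[0,0,0],[0,0,0],[0,0,0],[0,0,0],[0,0,0],[0,0,0],[-1,0,0]],"hand":[0,0,0,0,0,0,0,0]}'
cat > ang.py <<'E'
from h import *
O=np.array([513.4,-180.8]);u=np.array([-.076,.997])
for n in("scene",):
    im,p=cloud(n); q=p.reshape(-1,3);c=im.reshape(-1,3)
    k=(c.max(1)<75)&(q[:,2]>110)&(np.abs((q[:,:2]-O)@np.array([.997,.076]))<16)
    q=q[k]; X=(q[:,:2]-O)@u; Z=q[:,2]; r=np.hypot(X,Z-105); m=(X<60)&(Z>110)&(r>60)
    X,Z=X[m],Z[m]
    if len(X)>20:
        d=np.linalg.svd(np.c_[X-X.mean(),Z-Z.mean()],full_matrices=False)[2][0]; d*=np.sign(d[1])
        print(n,len(X),"lean",np.arctan2(*d).round(3),"mean",X.mean().round(),Z.mean().round(),"zmax",Z.max().round())
E
python3 ang.py; python3 path.py -1 -0.567 "[(-.7,0),(-.61,0),(-.5,0),(-.4,0),(-.31,0)]"
```

```text
clock: 12.62
position: [523.1, -315.4, 145.5]
ee_rot: [0.708, -0.656, -0.192, -0.177]
contact_force: [-1.2, -5.5, -1.2]
gripper_width: 0.1
grasp_force: 2.1
scene 1147 lean -0.512 mean -148.0 220.0 zmax 350.0
[ 523.37869568 -315.03144611  147.2782945 ] [ 0.70848315 -0.65572209 -0.19152228 -0.17719869]
-0.7 0 d [-0.01  0.51  1.26] rot [-4.9 -0.4] tcp [ 523. -310.  160.]
-0.61 0 d [-0.05  1.    2.7 ] rot [-8.1 -0.6] tcp [ 523. -305.  174.]
-0.5 0 d [-0.13  2.08  3.98] rot [-12.   -0.9] tcp [ 522. -294.  187.]
-0.4 0 d [-0.21  3.08  5.16] rot [-15.6  -1.2] tcp [ 521. -284.  199.]
-0.31 0 d [-0.28  3.98  6.24] rot [-18.8  -1.4] tcp [ 521. -275.  210.]
```

```bash
python3 -m creep '{"translation":[[0,0.3,0.6],[0,0.51,1.26],[0,0.8,2],[-0.05,1.05,2.7],[-0.1,1.6,3.35],[-0.13,2.1,4],[-0.17,2.6,4.6],[-0.21,3.1,5.2]],"delta_rot":[[-1,0,0],[-2.8,-0.2,0],[-4.5,-0.3,0],[-6,-0.5,0],[-8,-0.6,0],[-10,-0.7,0],[-12,-0.9,0],[-13.5,-1,0]],"hand":[0,0,0,0,0,0,0,0]}'
python3 - <<'E'
from h import *
im,p=cloud("scene"); save("s3.png",im[100:290,130:350],3)
print(read_state()["contact_force"])
E
python3 path.py -1 -0.294 "[(-.4,0),(-.31,0),(-.22,0),(-.14,0),(-.04,0),(.06,0)]"
```

```text
clock: 13.68
position: [521.0, -281.9, 198.5]
ee_rot: [0.726, -0.672, -0.108, -0.099]
contact_force: [-0.1, 0.8, -0.9]
gripper_width: -0.2
grasp_force: 0.2
[-1.07582616  1.28248394  0.13186171]
[ 521.25623985 -281.25138961  199.71312439] [ 0.72644777 -0.67144967 -0.10756781 -0.09928817]
-0.4 0 d [ 0.   -0.3  -0.08] rot [-0. -0.] tcp [ 521. -284.  199.]
-0.31 0 d [-0.07  0.6   0.99] rot [-3.2 -0.2] tcp [ 521. -275.  210.]
-0.22 0 d [-0.15  1.72  1.73] rot [-6.4 -0.5] tcp [ 520. -264.  217.]
-0.14 0 d [-0.23  2.73  2.39] rot [-9.3 -0.7] tcp [ 519. -254.  224.]
-0.04 0 d [-0.32  3.99  2.92] rot [-12.9  -1. ] tcp [ 518. -241.  229.]
0.06 0 d [-0.42  5.23  3.48] rot [-16.4  -1.3] tcp [ 517. -229.  234.]
```

View pics/s3.png

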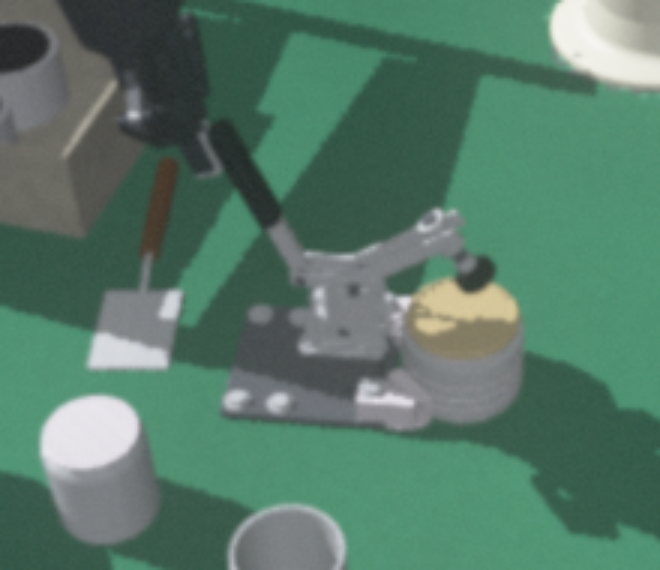

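The handle is up at (245,170), the arm is swinging down and the pad at (475,272) is close to the lid. I continue.

```bash
python3 -m creep '{"translation":[[0,0.2,0.5],[-0.07,0.6,1],[-0.1,1,1.25],[-0.13,1.35,1.5],[-0.15,1.72,1.73],[-0.18,2.05,1.95],[-0.2,2.4,2.2],[-0.23,2.73,2.4]],"delta_rot":[[-1.5,0,0],[-3.2,-0.2,0],[-4.3,-0.3,0],[-5.4,-0.4,0],[-6.4,-0.5,0],[-7.4,-0.6,0],[-8.3,-0.6,0],[-9.3,-0.7,0]],"hand":[0,0,0,0,0,0,0,0]}'
python3 path.py -1 -0.132 "[(-.14,0),(-.04,0),(.06,0),(.13,0),(.19,0)]"
```

```text
clock: 14.72
position: [518.8, -255.4, 222.2]
ee_rot: [0.732, -0.678, -0.049, -0.044]
contact_force: [0.5, -0.8, -0.5]
gripper_width: 0.1
grasp_force: 0.1
[ 518.78096931 -255.38309764  222.22348491] [ 0.73202087 -0.67807099 -0.04912414 -0.04418147]
-0.14 0 d [0.02 0.14 0.14] rot [-0. -0.] tcp [ 519. -254.  224.]
-0.04 0 d [-0.08  1.4   0.67] rot [-3.6 -0.3] tcp [ 518. -241.  229.]
0.06 0 d [-0.17  2.64  1.23] rot [-7.2 -0.5] tcp [ 517. -229.  234.]
0.13 0 d [-0.23  3.46  1.41] rot [-9.7 -0.7] tcp [ 516. -221.  236.]
0.19 0 d [-0.29  4.17  1.57] rot [-11.8  -0.9] tcp [ 516. -214.  238.]
```

```bash
python3 -m creep '{"translation":[[0,0.3,0.2],[-0.04,0.65,0.35],[-0.06,1.0,0.5],[-0.08,1.4,0.67],[-0.1,1.7,0.8],[-0.13,2,0.95],[-0.15,2.3,1.1],[-0.17,2.64,1.23]],"delta_rot":[[-0.9,0,0],[-1.8,-0.1,0],[-2.7,-0.2,0],[-3.6,-0.3,0],[-4.5,-0.3,0],[-5.4,-0.4,0],[-6.3,-0.5,0],[-7.2,-0.5,0]],"hand":[0,0,0,0,0,0,0,0]}'
python3 path.py -1 -0.006 "[(.06,0),(.13,0),(.19,0),(.3,0),(.42,0),(.47,0)]"
```

```text
clock: 15.72
position: [517.0, -229.5, 234.4]
ee_rot: [0.734, -0.68, -0.003, -0.001]
contact_force: [0.3, -3.7, -2.8]
gripper_width: -0.2
grasp_force: 1.9
[ 517.02483556 -229.45152867  234.4413228 ] [ 0.73357304 -0.67960362 -0.00298736 -0.00076786]
0.06 0 d [0.   0.05 0.01] rot [0. 0.] tcp [ 517. -229.  234.]
0.13 0 d [-0.06  0.87  0.19] rot [-2.5 -0.2] tcp [ 516. -221.  236.]
0.19 0 d [-0.11  1.58  0.35] rot [-4.6 -0.4] tcp [ 516. -214.  238.]
0.3 0 d [-0.21  2.86  0.26] rot [-8.6 -0.7] tcp [ 515. -201.  237.]
0.42 0 d [-0.32  4.29  0.2 ] rot [-12.8  -1. ] tcp [ 514. -187.  236.]
0.47 0 d [-0.33  4.48  0.14] rot [-14.6  -1.1] tcp [ 514. -185.  236.]
```

```bash
python3 -m creep '{"translation":[[-0.02,0.3,0.07],[-0.04,0.6,0.13],[-0.06,0.87,0.2],[-0.09,1.2,0.28],[-0.11,1.58,0.35],[-0.14,1.9,0.33],[-0.17,2.2,0.3],[-0.19,2.5,0.28]],"delta_rot":[[-0.8,0,0],[-1.6,0,0],[-2.5,-0.2,0],[-3.5,-0.3,0],[-4.6,-0.4,0],[-5.6,-0.4,0],[-6.6,-0.5,0],[-7.5,-0.6,0]],"hand":[0,0,0,0,0,0,0,0]}'
python3 path.py -1 0.125 "[(.3,0),(.36,0),(.42,0),(.47,0)]"
```

```text
clock: 16.73
position: [515.1, -205.3, 238.0]
ee_rot: [0.732, -0.678, 0.046, 0.044]
contact_force: [-0.8, -6.0, -0.1]
gripper_width: -0.3
grasp_force: 2.8
[ 515.11651107 -205.28857575  237.97921064] [ 0.73201761 -0.67831016  0.04582391  0.04411032]
0.3 0 d [-0.02  0.45 -0.09] rot [-1.1 -0.1] tcp [ 515. -201.  237.]
0.36 0 d [-0.07  1.16 -0.13] rot [-3.2 -0.2] tcp [ 514. -194.  237.]
0.42 0 d [-0.13  1.88 -0.15] rot [-5.4 -0.4] tcp [ 514. -187.  236.]
0.47 0 d [-0.14  2.07 -0.22] rot [-7.1 -0.5] tcp [ 514. -185.  236.]
```

```bash
python3 -m creep '{"translation":[[-0.01,0.25,-0.05],[-0.02,0.5,-0.09],[-0.05,0.75,-0.1],[-0.06,1.0,-0.12],[-0.08,1.2,-0.13],[-0.1,1.4,-0.14],[-0.11,1.6,-0.15],[-0.12,1.75,-0.15]],"delta_rot":[[-0.7,0,0],[-1.3,-0.1,0],[-2,-0.1,0],[-2.7,-0.2,0],[-3.3,-0.2,0],[-4,-0.3,0],[-4.7,-0.3,0],[-5.2,-0.4,0]],"hand":[0,0,0,0,0,0,0,0]}'
python3 path.py -1 0.216 "[(.42,0),(.47,0)]"
```

```text
clock: 17.73
position: [514.0, -187.0, 235.6]
ee_rot: [0.729, -0.676, 0.078, 0.075]
contact_force: [1.1, -6.6, -1.1]
gripper_width: 0.2
grasp_force: 2.7
[ 514.02761044 -187.03588629  235.5922291 ] [ 0.72935644 -0.6755244   0.07840047  0.07456096]
0.42 0 d [-0.02  0.05  0.09] rot [-0.2 -0. ] tcp [ 514. -187.  236.]
0.47 0 d [-0.03  0.24  0.02] rot [-1.9 -0.1] tcp [ 514. -185.  236.]
```

```bash
python3 -m creep '{"translation":[[-0.01,0.1,0],[-0.02,0.2,0],[-0.03,0.3,-0.02],[-0.03,0.3,-0.02]],"delta_rot":[[-0.5,0,0],[-1,0,0],[-1.5,0,0],[-1.5,0,0]],"hand":[0,0,0,0]}'
```

```text
clock: 18.23
position: [513.8, -185.8, 235.9]
ee_rot: [0.728, -0.675, 0.088, 0.085]
contact_force: [2.3, -12.5, -2.5]
gripper_width: -0.2
grasp_force: 5.5
```

```bash
python3 -m creep '{"translation":[[-0.01,0.1,0],[-0.02,0.2,0],[-0.02,0.3,-0.02],[-0.02,0.3,-0.02]],"delta_rot":[[0,0,0],[0,0,0],[0,0,0],[0,0,0]],"hand":[0,0,0,0]}'
python3 - <<'E'
from h import *
im,p=cloud("scene"); save("s4.png",im[100:290,130:350],3)
E
```

```text
clock: 18.73
position: [513.6, -184.6, 235.9]
ee_rot: [0.728, -0.675, 0.089, 0.086]
contact_force: [5.5, -21.5, -4.9]
gripper_width: -0.2
grasp_force: 8.9
```

View pics/s4.png

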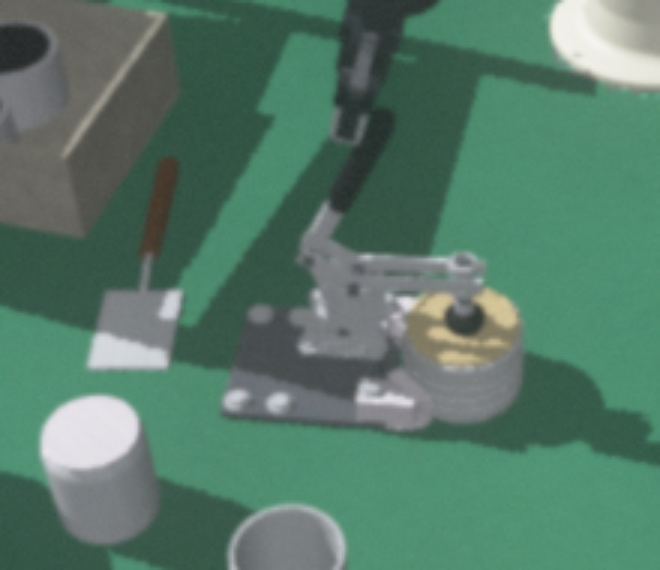

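Bar leans forward, the arm is level and the pad is on the lid. Force climbs without motion, so it is on the locked stop. I back off and check the lock.

```bash
python3 -m creep '{"translation":[[0,-0.5,0],[0,-1.5,0.2],[0,-3,1],[0,-4,3],[0,-4,6],[0,-4,9]],"delta_rot":[[0,0,0],[0,0,0],[0,0,0],[0,0,0],[0,0,0],[0,0,0]],"hand":[0,0,0,0,0,0]}'
cat > chk.py <<'E'
from h import *
O=np.array([513.4,-180.8]);u=np.array([-.076,.997]);v=np.array([.997,.076])
for n in("scene","top"):
    im,p=cloud(n); q=p.reshape(-1,3);c=im.reshape(-1,3).astype(int)
    X=(q[:,:2]-O)@u;Y=(q[:,:2]-O)@v;Z=q[:,2]
    k=(c.max(1)<80)&(np.abs(Y)<16)&(X>-15)&(X<50)&(Z>160)&(Z<275)
    if k.sum()>20:
        A=np.c_[X[k],Z[k]];d=np.linalg.svd(A-A.mean(0),full_matrices=False)[2][0];d*=np.sign(d[1])
        print(n,"grip",k.sum(),"lean",np.arctan2(*d).round(3),"ctr",A.mean(0).round(),"zmax",A[:,1].max().round(),"xmax",A[:,0].max().round())
    gold=(c[:,0]>c[:,2]+25)&(Z>50)&(Z<80)&(np.hypot(X-80,Y)<40)
    print(n,"lid z",np.median(Z[gold]).round(2),gold.sum())
print(read_state()["contact_force"])
E
python3 chk.py
```

```text
clock: 19.52
position: [513.5, -221.1, 326.7]
ee_rot: [0.728, -0.675, 0.087, 0.083]
contact_force: [0.5, 1.2, 0.3]
gripper_width: 0.4
grasp_force: 0.0
scene grip 323 lean 0.419 ctr [  8. 225.] zmax 259.0 xmax 30.0
scene lid z 62.45 486
top lid z nan 0
[-0.76444646  0.39282889  1.33128637]
  return _methods._mean(a, axis=axis, dtype=dtype,
  ret = ret.dtype.type(ret / rcount)
```

Lid z is 62.5, the same as the closed tin, and the clamp stays over with the fingers off. Now I go over to the front side of the grip.

```bash
python3 path.py 1 0.242 "[(.47,30),(.47,10),(.47,0),(.42,0),(.3,0),(.19,0)]"
```

```text
[ 515.28059278 -221.33370585  329.95636829] [ 0.7279934  -0.67478358  0.0903008   0.08086092]
0.47 30 d [ -0.7   10.82 -11.7 ] rot [-0.5 -0. ] tcp [ 508. -113.  213.]
0.47 10 d [ -0.56   8.89 -11.21] rot [-0.5 -0. ] tcp [ 510. -132.  218.]
0.47 0 d [ -0.48   7.92 -10.96] rot [-0.5 -0. ] tcp [ 510. -142.  220.]
0.42 0 d [ -0.47   7.73 -10.71] rot [1.1 0.1] tcp [ 511. -144.  223.]
0.3 0 d [ -0.36   6.25 -10.22] rot [4.9 0.4] tcp [ 512. -159.  228.]
0.19 0 d [-0.25  4.89 -9.75] rot [8.3 0.6] tcp [ 513. -172.  232.]
```

```bash
python3 -m creep '{"translation":[[-0.2,5,0],[-0.5,10,0],[-0.7,12,-3],[-0.7,12,-8],[-0.65,11.2,-11],[-0.6,9.8,-11.2],[-0.55,8.9,-11.1],[-0.52,8.5,-11]],"delta_rot":[[0,0,0],[0,0,0],[0,0,0],[0,0,0],[0,0,0],[0,0,0],[0,0,0],[0,0,0]],"hand":[0,0,0,0,0,0,0,0]}'
python3 -m creep '{"translation":[[0,-0.2,0],[0,-0.4,0],[0,-0.6,0],[0,-0.8,0]],"delta_rot":[[0,0,0],[0,0,0],[0,0,0],[0,0,0]],"hand":[0,0,0,0]}'
python3 path.py 1 0.242 "[(.47,0),(.42,0),(.3,0),(.19,0),(.06,0)]"
```

```text
clock: 20.62
position: [509.2, -136.5, 217.1]
ee_rot: [0.728, -0.675, 0.088, 0.082]
contact_force: [-0.5, -0.1, 0.4]
gripper_width: -0.4
grasp_force: 0.0
clock: 21.12
position: [508.3, -143.7, 215.4]
ee_rot: [0.728, -0.675, 0.087, 0.083]
contact_force: [-0.9, 0.7, 0.5]
gripper_width: 0.3
grasp_force: 0.0
[ 508.32368492 -143.70027614  215.43515361] [ 0.72834887 -0.67455688  0.08687035  0.08327351]
0.47 0 d [0.21 0.16 0.49] rot [-0.5 -0. ] tcp [ 510. -142.  220.]
0.42 0 d [ 0.23 -0.03  0.74] rot [1.1 0.1] tcp [ 511. -144.  223.]
0.3 0 d [ 0.34 -1.51  1.24] rot [4.9 0.4] tcp [ 512. -159.  228.]
0.19 0 d [ 0.44 -2.87  1.7 ] rot [8.3 0.6] tcp [ 513. -172.  232.]
0.06 0 d [ 0.57 -4.54  1.78] rot [12.4  0.9] tcp [ 514. -189.  233.]
```

```bash
python3 -m creep '{"translation":[[0.05,-0.2,0.1],[0.1,-0.4,0.2],[0.15,-0.6,0.3],[0.2,-0.8,0.4],[0.2,-1,0.5]],"delta_rot":[[0,0,0],[0.5,0,0],[1,0,0],[1.5,0,0],[2,0,0]],"hand":[0,0,0,0,0]}'
```

```text
clock: 21.75
position: [510.5, -154.0, 220.6]
ee_rot: [0.73, -0.676, 0.075, 0.07]
contact_force: [0.5, -0.3, 0.1]
gripper_width: 0.2
grasp_force: 0.0
```

```bash
python3 -m creep '{"translation":[[0.03,-0.2,0.1],[0.06,-0.4,0.2],[0.1,-0.6,0.3],[0.1,-0.8,0.4]],"delta_rot":[[0.5,0,0],[1,0,0],[1.5,0,0],[2,0,0]],"hand":[0,0,0,0]}'
python3 path.py 1 0.172 "[(.42,0),(.3,0),(.19,0),(.06,0),(-.14,0)]"
```

```text
clock: 22.25
position: [511.3, -161.9, 224.5]
ee_rot: [0.731, -0.677, 0.063, 0.058]
contact_force: [0.2, 0.0, -0.1]
gripper_width: -0.2
grasp_force: 0.0
[ 511.34005336 -161.86427074  224.46991813] [ 0.73073398 -0.67729599  0.06306446  0.05762703]
0.42 0 d [-0.07  1.78 -0.16] rot [-2.9 -0.2] tcp [ 511. -144.  223.]
0.3 0 d [0.04 0.31 0.33] rot [0.9 0.1] tcp [ 512. -159.  228.]
0.19 0 d [ 0.14 -1.06  0.8 ] rot [4.3 0.3] tcp [ 513. -172.  232.]
0.06 0 d [ 0.27 -2.72  0.87] rot [8.4 0.6] tcp [ 514. -189.  233.]
-0.14 0 d [ 0.47 -5.33  0.39] rot [14.6  1.1] tcp [ 516. -215.  228.]
```

```bash
python3 -m creep '{"translation":[[0.03,-0.2,0.1],[0.06,-0.4,0.15],[0.1,-0.6,0.2],[0.1,-0.8,0.2]],"delta_rot":[[0.5,0,0],[1,0,0],[1.5,0,0],[2,0,0]],"hand":[0,0,0,0]}'
python3 chk.py 2>/dev/null
```

```text
clock: 22.75
position: [512.3, -169.8, 226.4]
ee_rot: [0.732, -0.678, 0.051, 0.045]
contact_force: [-0.4, 0.0, 0.7]
gripper_width: -0.2
grasp_force: 0.0
scene grip 252 lean 0.336 ctr [ -1. 241.] zmax 271.0 xmax 32.0
scene lid z 62.4 494
top lid z nan 0
[-0.38721824  0.77649158  0.10596065]
```

```bash
python3 - <<'E'
from h import *
a,p=cloud("scene"); b,_=cloud("top")
A=cv2.resize(a[120:260,200:330],None,fx=3.4,fy=3.4); B=cv2.resize(b[210:290,265:365],None,fx=3.4,fy=3.4)
h=A.shape[0]; B=cv2.copyMakeBorder(B,0,h-B.shape[0],0,0,cv2.BORDER_CONSTANT); save("s5.png",np.hstack([A,B]))
E
```

```text
(no output)
```

View pics/s5.png

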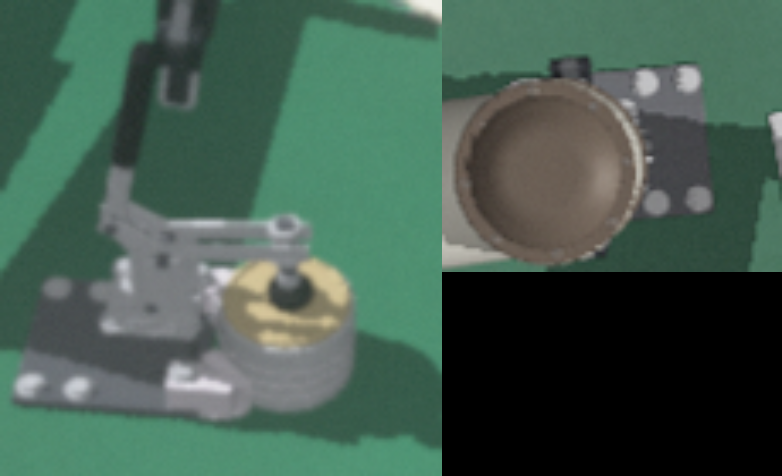

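The arm is level, but the bar (125,165)–(140,45) is now almost upright. With the fingers off at 19.5 s it stood free at a lean of about 0.42, so it was locked. The first touch from the front then unlocked it and the pad spring threw it back. I continue opening.

```bash
python3 path.py 1 0.137 "[(.06,0),(-.04,0),(-.14,0),(-.31,0),(-.45,0),(-.61,0),(-.7,0),(-.81,10),(-.81,0)]"
```

```text
[ 512.22642514 -169.82448968  226.31429749] [ 0.73152142 -0.67838315  0.05133684  0.0451358 ]
0.06 0 d [ 0.18 -1.92  0.69] rot [6.4 0.5] tcp [ 514. -189.  233.]
-0.04 0 d [ 0.28 -3.27  0.44] rot [9.5 0.7] tcp [ 515. -203.  231.]
-0.14 0 d [ 0.38 -4.53  0.21] rot [12.6  1. ] tcp [ 516. -215.  228.]
-0.31 0 d [ 0.53 -6.57 -0.64] rot [17.9  1.4] tcp [ 518. -236.  220.]
-0.45 0 d [ 0.64 -7.97 -1.83] rot [22.3  1.7] tcp [ 519. -250.  208.]
-0.61 0 d [ 0.77 -9.62 -3.14] rot [27.3  2.1] tcp [ 520. -266.  195.]
-0.7 0 d [  0.81 -10.19  -4.26] rot [30.1  2.3] tcp [ 520. -272.  184.]
-0.81 10 d [  0.8  -10.02  -5.17] rot [33.5  2.6] tcp [ 520. -270.  175.]
-0.81 0 d [  0.87 -10.92  -5.61] rot [33.5  2.6] tcp [ 521. -279.  170.]
```

```bash
python3 -m creep '{"translation":[[0.05,-0.5,0.15],[0.1,-1,0.3],[0.14,-1.5,0.5],[0.18,-2,0.65],[0.22,-2.5,0.6],[0.26,-3,0.5],[0.3,-3.5,0.4],[0.33,-4,0.3]],"delta_rot":[[1.6,0,0],[3.2,0.2,0],[4.8,0.4,0],[6.4,0.5,0],[7.7,0.6,0],[9,0.7,0],[10.3,0.8,0],[11.5,0.9,0]],"hand":[0,0,0,0,0,0,0,0]}'
python3 -m creep '{"translation":[[0.05,-0.5,-0.1],[0.1,-1.1,-0.3],[0.14,-1.7,-0.5],[0.18,-2.2,-0.75],[0.22,-2.7,-1.1],[0.26,-3.2,-1.5],[0.3,-3.6,-1.85],[0.33,-4,-2.15]],"delta_rot":[[1,0,0],[2.5,0.2,0],[4,0.3,0],[5.5,0.4,0],[7,0.5,0],[8.5,0.6,0],[9.8,0.7,0],[11,0.8,0]],"hand":[0,0,0,0,0,0,0,0]}'
```

```text
clock: 23.95
position: [515.8, -210.0, 229.3]
ee_rot: [0.733, -0.68, -0.023, -0.024]
contact_force: [0.3, 1.5, -0.3]
gripper_width: 0.4
grasp_force: 0.4
clock: 24.95
position: [518.9, -250.0, 207.6]
ee_rot: [0.727, -0.674, -0.093, -0.089]
contact_force: [0.0, 1.2, 0.0]
gripper_width: -0.0
grasp_force: 0.3
```

```bash
python3 -m creep '{"translation":[[0.05,-0.5,-0.4],[0.09,-1,-0.8],[0.13,-1.6,-1.3],[0.15,-1.9,-1.85],[0.17,-2.2,-2.4],[0.19,-2.45,-2.9],[0.2,-2.7,-3.3],[0.21,-2.9,-3.6]],"delta_rot":[[1.5,0,0],[3,0.2,0],[5,0.4,0],[6.5,0.5,0],[7.8,0.6,0],[9,0.7,0],[10,0.8,0],[11,0.8,0]],"hand":[0,0,0,0,0,0,0,0]}'
```

```text
clock: 25.95
position: [520.9, -278.5, 171.5]
ee_rot: [0.714, -0.663, -0.163, -0.154]
contact_force: [-0.9, 0.7, 0.8]
gripper_width: -0.2
grasp_force: 0.6
```

```bash
python3 -m creep '{"translation":[[0,-0.2,-0.2],[0.02,-0.35,-0.35],[0.03,-0.5,-0.5],[0.03,-0.5,-0.5]],"delta_rot":[[0,0,0],[0,0,0],[0,0,0],[0,0,0]],"hand":[0,0,0,0]}'
```

```text
clock: 26.45
position: [521.1, -282.5, 167.7]
ee_rot: [0.715, -0.663, -0.163, -0.154]
contact_force: [-0.6, 5.9, 3.8]
gripper_width: 0.0
grasp_force: 3.3
```

Resistance at the open stop, 7 N. I retreat up and clear, then check.

```bash
python3 -m creep '{"translation":[[-0.05,0.6,0.6],[-0.1,1.5,2],[-0.1,1.5,6],[-0.1,1,11],[0,-3,16],[0,-8,18],[0,-14,18],[0,-20,18]],"delta_rot":[[0,0,0],[0,0,0],[0,0,0],[0,0,0],[0,0,0],[0,0,0],[0,0,0],[0,0,0]],"hand":[0,0,0,0,0,0,0,0]}'
python3 -m creep '{"translation":[[0,0,0],[0,0,0],[0,0,0]],"delta_rot":[[0,0,0],[0,0,0],[0,0,0]],"hand":[0,0,0]}'
python3 - <<'E'
from h import *
a,p=cloud("scene"); b,_=cloud("top")
A=cv2.resize(a[100:260,160:330],None,fx=2.6,fy=2.6); B=cv2.resize(b[200:300,255:375],None,fx=2.8,fy=2.8)
h=A.shape[0]; B=cv2.copyMakeBorder(B,0,h-B.shape[0],0,0,cv2.BORDER_CONSTANT); save("s6.png",np.hstack([A,B]))
O=np.array([513.4,-180.8]);u=np.array([-.076,.997]);v=np.array([.997,.076])
q=p.reshape(-1,3);c=a.reshape(-1,3).astype(int);X=(q[:,:2]-O)@u;Y=(q[:,:2]-O)@v;Z=q[:,2]
k=(c.max(1)<80)&(np.abs(Y)<18)&(X<-40)&(X>-165)&(Z>110)&(Z<270)
A=np.c_[X[k],Z[k]];d=np.linalg.svd(A-A.mean(0),full_matrices=False)[2][0];d*=np.sign(d[1]);print("grip",k.sum(),np.arctan2(*d),A.mean(0),A[A[:,0].argmin()])
k=(np.abs(Y)<20)&(X>45)&(X<100)&(Z>95)&(Z<200);print("arm/pad pts",k.sum(),X[k].max(),Z[k].min(),Z[k].max())
g=(c[:,0]>c[:,2]+25)&(Z>50)&(Z<80)&(np.hypot(X-80,Y)<60);w=q[g];print("lid",np.median(Z[g]),cv2.minEnclosingCircle(w[:,:2].astype(np.float32)),"seat",O+80*u)
E
```

```text
clock: 27.45
position: [521.2, -485.0, 349.1]
ee_rot: [0.715, -0.663, -0.16, -0.153]
contact_force: [1.7, -0.2, -0.4]
gripper_width: -0.3
grasp_force: 0.0
clock: 27.82
position: [521.5, -482.4, 349.3]
ee_rot: [0.715, -0.663, -0.161, -0.153]
contact_force: [-0.9, 0.1, 0.4]
gripper_width: 0.2
grasp_force: 0.0
grip 400 -0.8206130712474397 [-103.36103578  154.73510469] [-138.54936643  175.82447661]
arm/pad pts 145 75.60728347544266 155.46292945977018 181.7960409965816
lid 62.57515434306282 ((511.12066650390625, -100.583984375), 44.42571258544922) seat [ 507.32 -101.04]
```

View pics/s6.png

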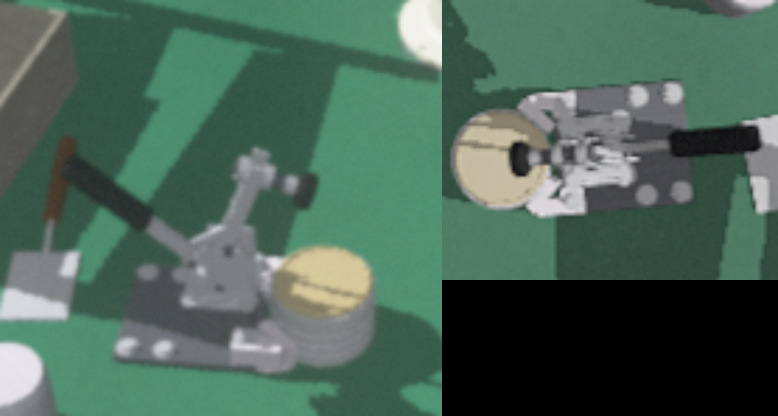

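Final view: the arm is raised, with the pad at (303,190). The grip is back at lean -0.82 and the lidded tin is in the V with its lid flush. Nothing touches the robot.

```bash
python3 -c "
from bench import job_done; print(job_done())"
```

```text
the job is handed in; nothing more can be done
None
```

I handed the job in at about 28 s: the tin was pushed home in the V stop, its lid pressed fully down, and the clamp thrown back open. The push stopped at about 21 N on the tin and again on the handle; I took the handle's stop as the lock, going by that force and because it stayed over when released, not by a direct angle reading.

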